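# Call refills at the parts bins

### The job

Call for refills at the row of parts bins: with the fingertips, gently press fully down the button on the call box in front of the empty bin, then the button on the one in front of the bin with only two nuts left (pressed buttons stay down). Do not pick up or shift the call boxes, leave the buttons of the two full bins, the bins themselves and the loose things on the table alone, and withdraw clear.

Things in the scene. Friction and masses are not known exactly. Their poses are not given: they have to be found in the camera images.
- bin_empty: the EMPTY bin: open-topped yellow plastic parts bin, 150 (x) x 110 (y) x 60 high, walls and floor 4 thick, fixed to the table. Origin: centre of its underside; its -x axis points to its call box. All four bins are alike but for their contents, and stand side by side in a row across the table in any order, about 160 apart.
- bin_low: the bin with only TWO NUTS left on its floor: open-topped yellow plastic parts bin, 150 (x) x 110 (y) x 60 high, walls and floor 4 thick, fixed to the table. Origin: centre of its underside; its -x axis points to its call box. All four bins are alike but for their contents, and stand side by side in a row across the table in any order, about 160 apart.
- bin_nuts: the bin full of hex nuts: open-topped yellow plastic parts bin, 150 (x) x 110 (y) x 60 high, walls and floor 4 thick, fixed to the table. Origin: centre of its underside; its -x axis points to its call box. All four bins are alike but for their contents, and stand side by side in a row across the table in any order, about 160 apart.
- bin_bolts: the bin full of bolts: open-topped yellow plastic parts bin, 150 (x) x 110 (y) x 60 high, walls and floor 4 thick, fixed to the table. Origin: centre of its underside; its -x axis points to its call box. All four bins are alike but for their contents, and stand side by side in a row across the table in any order, about 160 apart.
- call_empty: call box in front of the EMPTY bin (centre 160 to 190 from the bin's centre, towards the robot): loose white plastic box, 350 g, 62 (x) x 56 (y) x 42 high, standing on the table with an upright black round push button in the middle of its top. Origin: centre of its underside. All four call boxes are alike; neighbouring buttons are at least 85 apart.
- top_empty (a point): centre of the top face of that call box's button. The button's head is 32 in diameter and 8 thick; its top stands 65 above the table when up, 57 when fully down and let go. It moves straight down. The head sits on a rubber spring of about 3 N per mm that gives up to 5 while pressed.
- button_empty (a joint): travel of that button: 0 = up (as it starts), 0.008 m = fully down. It resists with about 2.5 N of friction all along and has no spring: it stays where it is left. At the bottom is a stop, where further pressing only squeezes the rubber under the head (3 N per mm for 5 mm, then hard).
- call_low: call box in front of the bin with only TWO NUTS left on its floor (centre 160 to 190 from the bin's centre, towards the robot): loose white plastic box, 350 g, 62 (x) x 56 (y) x 42 high, standing on the table with an upright black round push button in the middle of its top. Origin: centre of its underside. All four call boxes are alike; neighbouring buttons are at least 85 apart.
- top_low (a point): centre of the top face of that call box's button. The button's head is 32 in diameter and 8 thick; its top stands 65 above the table when up, 57 when fully down and let go. It moves straight down. The head sits on a rubber spring of about 3 N per mm that gives up to 5 while pressed.
- button_low (a joint): travel of that button: 0 = up (as it starts), 0.008 m = fully down. It resists with about 2.5 N of friction all along and has no spring: it stays where it is left. At the bottom is a stop, where further pressing only squeezes the rubber under the head (3 N per mm for 5 mm, then hard).
- call_nuts: call box in front of the bin full of hex nuts (centre 160 to 190 from the bin's centre, towards the robot): loose white plastic box, 350 g, 62 (x) x 56 (y) x 42 high, standing on the table with an upright black round push button in the middle of its top. Origin: centre of its underside. All four call boxes are alike; neighbouring buttons are at least 85 apart.
- top_nuts (a point): centre of the top face of that call box's button. The button's head is 32 in diameter and 8 thick; its top stands 65 above the table when up, 57 when fully down and let go. It moves straight down. The head sits on a rubber spring of about 3 N per mm that gives up to 5 while pressed.
- button_nuts (a joint): travel of that button: 0 = up (as it starts), 0.008 m = fully down. It resists with about 2.5 N of friction all along and has no spring: it stays where it is left. At the bottom is a stop, where further pressing only squeezes the rubber under the head (3 N per mm for 5 mm, then hard).
- call_bolts: call box in front of the bin full of bolts (centre 160 to 190 from the bin's centre, towards the robot): loose white plastic box, 350 g, 62 (x) x 56 (y) x 42 high, standing on the table with an upright black round push button in the middle of its top. Origin: centre of its underside. All four call boxes are alike; neighbouring buttons are at least 85 apart.
- top_bolts (a point): centre of the top face of that call box's button. The button's head is 32 in diameter and 8 thick; its top stands 65 above the table when up, 57 when fully down and let go. It moves straight down. The head sits on a rubber spring of about 3 N per mm that gives up to 5 while pressed.
- button_bolts (a joint): travel of that button: 0 = up (as it starts), 0.008 m = fully down. It resists with about 2.5 N of friction all along and has no spring: it stays where it is left. At the bottom is a stop, where further pressing only squeezes the rubber under the head (3 N per mm for 5 mm, then hard).
- stray_nut: loose hex nut, 28 across, 12 high, lying between one of the bins and its call box. Leave alone.
- stray_washer: loose thick washer, 32 diameter, 5 high, lying between one of the bins and its call box. Leave alone.
- tape_measure: loose tape measure, 70 x 34 x 60 high, left of the row. Leave alone.
- jar: loose closed glass jar, 60 diameter, 75 high, right of the row. Leave alone.
- carton: loose small carton, 100 x 70 x 50 high, right of the row. Leave alone.
- screwdriver: loose screwdriver lying left of the row. Leave alone.
- brush: loose paint brush lying right of the row, about 220 long, 16 high. Leave alone.
Things that resemble listed ones, but are neither listed nor needed, are in the scene too. Leave any blue or green look-alike of the call_low alone.

How it is judged (in metres and radians):
On the way, in this order (a step that is already met when the one before it is completed fails the run):
1. the empty bin's button is down (value of joint button_empty above 0.006 m and value of joint button_low below 0.003 m and value of joint each of button_nuts, button_bolts below 0.002 m), for 0.1 s.
2. the button of the bin with two nuts is down too (value of joint each of button_empty, button_low above 0.006 m and value of joint each of button_nuts, button_bolts below 0.002 m), for 0.1 s.
At the end, for the whole second after the job is handed in: The buttons of the empty bin and of the two-nut bin are down (at least 6 of their 8 mm), those of the full bins still up (less than 2 mm), all call boxes stand at rest within 20 mm of where they started, and every other loose thing is within 20 mm of its start (all of step 2 and distance of each of call_empty, call_low, call_nuts, call_bolts, stray_nut, stray_washer, tape_measure, jar, carton, screwdriver, brush from where it was at the start of the episode below 0.02 m and angle between each of call_empty, call_low, call_nuts, call_bolts's own z axis and vertical below 0.1 rad and linear speed of each of call_empty, call_low, call_nuts, call_bolts below 0.02 m/s); the robot touches nothing.
It fails at once if the button of a full bin's call box is pressed (more than 3 mm) (value of joint any of button_nuts, button_bolts above 0.003 m).
It fails at once if the second button is pressed before the empty bin's button is down (value of joint button_low above 0.003 m and value of joint button_empty below 0.006 m).
It fails at once if a call box is lifted (more than 8 mm), tipped, or pushed out of its place (more than 20 mm) (height (world z) of any of call_empty, call_low, call_nuts, call_bolts above 0.008 m or angle between any of call_empty, call_low, call_nuts, call_bolts's own z axis and vertical above 0.2 rad or distance of any of call_empty, call_low, call_nuts, call_bolts from where it was at the start of the episode above 0.02 m).
It fails at once if a button or call box is hit hard (more than 30 N) instead of pressed gently (contact force between any of the arm, the fingers and call_empty above 30 N or contact force between any of the arm, the fingers and call_low above 30 N or contact force between any of the arm, the fingers and call_nuts above 30 N or contact force between any of the arm, the fingers and call_bolts above 30 N).
It fails at once if another loose thing on the table is moved (more than 20 mm), or the robot leans on a bin (more than 5 N) (contact force between any of the arm, the fingers and bin_empty above 5 N or contact force between any of the arm, the fingers and bin_low above 5 N or contact force between any of the arm, the fingers and bin_nuts above 5 N or contact force between any of the arm, the fingers and bin_bolts above 5 N or distance of any of stray_nut, stray_washer, tape_measure, jar, carton, screwdriver, brush from where it was at the start of the episode above 0.02 m).
It also fails if it takes over 43 s, if anything falls off the work surface, if the arm or the gripper's body presses on something with over 40 N, if the wrist force passes 120 N, or if a joint passes its speed limit or range.

### The arm

A 6-joint arm with a two-finger parallel gripper is mounted at the origin on the work surface. World frame = base frame: x ahead of the robot, y to its left, z up, the work surface at z = 0. Lengths are in mm, angles in rad, forces in N, time in s.
With the tool pointing down it reaches from about 300 to 750 mm from the base axis. Payload 8.5 kg.
Tool frame: the origin (TCP) lies at the very end of the fingers, on their centre line; the grasp point (between the pads) lies 19 mm behind it; z points along the fingers, y is the direction in which the jaws open and shut (so a half turn about z gives the same grasp; the last joint's range is limited). The gripper opens to 85 mm and grips with 20 to 120 N. Pads are 22 mm wide; open, the fingers measure 114 mm over their backs; the gripper's body (76 mm by 85 mm) begins 54 mm behind the grasp point. The pads swing forward as they close: fully open they stand 13 mm farther back than shut.
Start: joints at [0.889, 0.381, 1.297, -0, 1.464, -0.215], TCP at [247.506, 491.143, 231.322] pointing down, gripper open.
Joint ranges: [-3.11, 3.11], [-0.89, 2.33], [0.22, 2.48], [-1.42, 4.56], [0.17, 2.85], [-2.88, 2.88]. Speed limits (rad/s): [2.39, 2.39, 3.14, 3.14, 3.14, 3.14].

### API

Orientations are given as [roll, pitch, yaw] about the fixed x, y, z axes, in that order (R = Rz(yaw) Ry(pitch) Rx(roll)).
In Python, from rig import manip, camera, camera_info, workorder gives the robot as it stands. The module is installed in compiled form; this text tells all that it offers.
- The arm moves only by the tool servo_tool, never from a script. Its argument "increments" is a list that holds one entry, the list of rows, each a list of 7 numbers: the turn, a rotation vector about the tool's x, y, z in degrees, then the shift along the tool's x, y, z in mm, then the finger opening in mm, from 0 to 85.4. In form: [[[wx, wy, wz, tx, ty, tz, claw], ...]]. A call has 1 to 10 rows; each row shifts and turns the commanded pose from where the row before left it, along the tool's axes as they then stand; what a row does not reach is not made up. A row lasts 1/12 s, in which the tool goes at most 41.7 mm and 7.16 degrees, less where a joint would pass 70% of its speed; a pose out of reach is approached as far as the arm can. A call with a gripper value outside its range is refused whole. The fingers move at their own pace and stop on an object; the grip force is fixed at half the most. Time passes only in rows, so rows that do not move let the fingers close. It gives the time, the measured TCP pose, the force and the opening at its end, in the units of the state.
- manip.state(): the state, without advancing time (a new reading comes with each control period).
- camera(name): name is "side" or "top" or "wrist"; returns the picture (420x560x3 uint8, red, green, blue); there is no depth.
- camera_info(name): a dict with "fx", "fy", "cx", "cy" (pixels), "k1" (the pictures are not rectified: a ray, as slopes to the right and down, at radius r is drawn at 1 + k1 r^2 times it, then the intrinsics apply), "R" (3x3) and "t" (3): a world point X has camera coordinates R X + t. Camera axes: x right, y down, z forward; pixel columns grow to the right and rows downward; lengths in mm; the calibration is good to about 2 mm. A picture is of the moment at which its call begins: read the wrist's pose just before it. camera_info takes no time and is no camera call; for the wrist camera it gives the pose at the moment of the call.
- workorder.job_done(): hands the job in, once; it reports no verdict.
The state is a dict: "t": time; "qpos": joint angles; "qvel": joint speeds; "tau": joint torques, N m; "ee_pos": TCP position; "orientation": TCP orientation; "wrist_force": force on the tool from outside, world axes, zero at the start; "ft_torque": the same for the moment, N m; "opening": opening from 0.0 (shut) to 1.0 (fully open).
Only numpy, scipy, OpenCV 4.12 (cv2) and the standard library are available. Lean on these libraries where they do the work, as an engineer would, in place of code of your own. Each camera call takes 0.05 s, during which the arm holds its last target.

## Working session

There is one attempt and no reset: what is moved stays moved. The work goes in short steps, Python scripts to look and compute and a tool call to move; the robot and the scene stay as the last step left them, time stands still between calls to the robot, and variables do not carry over. Pictures are saved under pics/ and viewed, and the job is handed in when it is done.

Besides the shell and the picture viewer there is one more tool, called after "Request:" as name([rows], argument=value, ...), one row to a line, values as JSON. servo_tool: Moves the arm, as the interface text tells. Its arguments: {"type":"object","properties":{"increments":{"type":"array","items":{"type":"array","items":{"type":"array","items":{"type":"number"}}}}},"required":["increments"]}

```bash
mkdir -p pics
python3 - <<'E'
from rig import manip,camera,camera_info
import cv2
s=manip.state();print(s)
for n in("top","side","wrist"):
    print(n,camera_info(n))
    cv2.imwrite(f"pics/{n}0.png",camera(n)[:,:,::-1])
E
```

```text
{'t': 0.0, 'qpos': array([ 8.88693227e-01,  3.81171303e-01,  1.29828137e+00, -1.83263272e-05,
        1.46359339e+00, -2.15303696e-01]), 'qvel': array([ 1.63844578e-04,  2.76623896e-05,  2.76811974e-04, -3.73677593e-04,
        6.90299262e-04,  3.09034481e-04]), 'tau': array([-6.08803930e-04, -4.48460591e+01, -2.31276262e+01, -3.14521913e-04,
        4.94460168e-03,  2.45828949e-05]), 'ee_pos': array([247.32920087, 490.91215494, 230.71809122]), 'orientation': array([-3.14016891e+00, -2.92714443e-04,  2.67479502e+00]), 'wrist_force': array([0.62639174, 0.67320797, 0.88566267]), 'ft_torque': array([0.01451382, 0.06152534, 0.03732469]), 'opening': 1.0026148749180974}
top {'fx': 499.22721798637366, 'fy': 499.22721798637366, 'cx': 294.5967072287673, 'cy': 206.27391618687275, 'k1': -0.13712481269678112, 'R': array([[ 0.01062737, -0.99989528, -0.00982266],
       [-0.9807761 , -0.00850902, -0.19495087],
       [ 0.19484687,  0.01170565, -0.98076382]]), 't': array([ -15.55554519,  558.49180226, 1469.32291404])}
side {'fx': 407.63566961953273, 'fy': 407.63566961953273, 'cx': 285.69638620345046, 'cy': 213.1244175664238, 'k1': -0.031225120372158407, 'R': array([[ 0.85307561, -0.52144482, -0.01890271],
       [-0.37424627, -0.58621369, -0.71853548],
       [ 0.36359558,  0.62003936, -0.69523338]]), 't': array([-471.11904589,  254.54459522,  866.46737892])}
wrist {'fx': 341.25977956199, 'fy': 341.25977956199, 'cx': 284.68450673454174, 'cy': 207.2446173293332, 'k1': 0.008616555955584209, 'R': array([[ 4.49837073e-01,  8.93110550e-01, -3.90933432e-04],
       [ 8.62219960e-01, -4.34164059e-01,  2.60918206e-01],
       [ 2.32859073e-01, -1.17707753e-01, -9.65360833e-01]]), 't': array([-549.60387277,  -32.81598601,  377.94801975])}
```

View pics/top0.png

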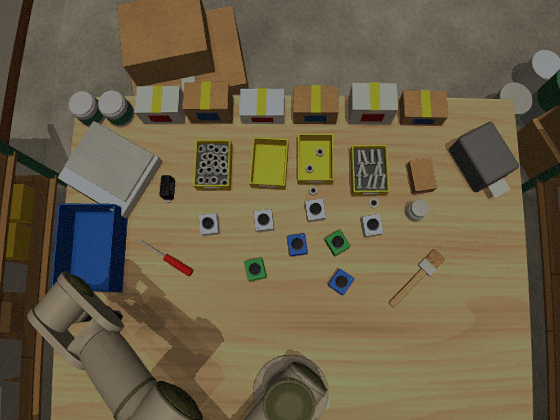

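View pics/side0.png

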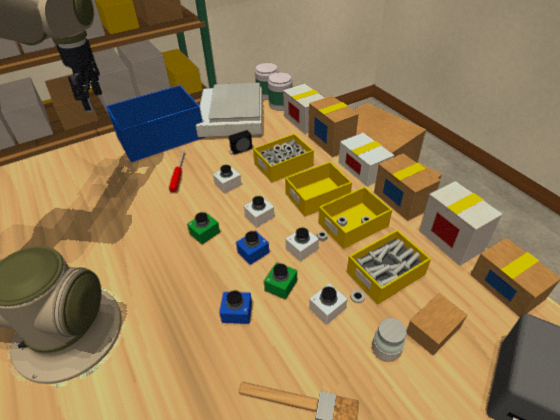

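View pics/wrist0.png

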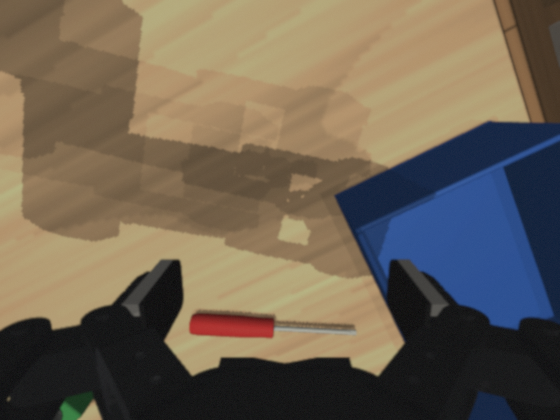

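Top view: the row from left to right is nuts (212,165), empty (269,163), two nuts (315,159) and bolts (368,170). Their white call boxes are at (208,224), (263,220), (315,210) and (372,225), with blue and green look-alikes nearer the robot. The side view shows the same order. Next I measure the button tops.

```bash
cat > h.py <<'E'
import numpy as np,cv2
from rig import camera_info
def ray(n,px,ci=None):
    c=ci or camera_info(n)
    d=np.array([(px[0]-c['cx'])/c['fx'],(px[1]-c['cy'])/c['fy']]);u=d.copy()
    for _ in range(30): u=d/(1+c['k1']*(u@u))
    R=np.array(c['R']);o=-R.T@c['t'];v=R.T@np.r_[u,1];return o,v/np.linalg.norm(v)
def plane(n,px,z,ci=None):
    o,v=ray(n,px,ci);return o+v*(z-o[2])/v[2]
def two(r1,r2):
    (a,u),(b,v)=r1,r2
    s,t=np.linalg.lstsq(np.c_[u,-v],b-a,rcond=None)[0]
    p,q=a+s*u,b+t*v;return (p+q)/2,np.linalg.norm(p-q)
def darkblobs(im,guesses,r,th=60):
    out=[]
    m=(im.max(2)<th).astype(np.uint8)
    n,l,st,c=cv2.connectedComponentsWithStats(m)
    for g in guesses:
        k=[i for i in range(1,n) if np.hypot(*(c[i]-g))<r and st[i,4]>15]
        k=max(k,key=lambda i:st[i,4]);out.append((c[k],st[k]))
    return out
E
python3 - <<'E'
from h import *
t=cv2.imread('pics/top0.png');s=cv2.imread('pics/side0.png')
T=darkblobs(t,[(208,224),(263,219),(315,209),(372,225)],8)
S=darkblobs(s,[(226,170),(258,202),(302,236),(329,297)],10)
for a,b in zip(T,S):
    print('top',a[0].round(1),a[1],'side',b[0].round(1),b[1])
    print('  plane61',plane('top',a[0],61).round(1),plane('side',b[0],59).round(1),'tri',two(ray('top',a[0]),ray('side',b[0])))
for i,(im,c,h) in enumerate(((t,(290,215),1),(s,(280,240),1))):
    x,y=c; cv2.imwrite(f'pics/crop{i}.png',cv2.resize(im[y-75:y+75,x-100:x+100],(800,600),interpolation=cv2.INTER_NEAREST))
E
```

```text
top [207.4 222.6] [202 218  12  11  99] side [225.6 170.3] [221 165  11  12  94]
  plane61 [504.4 254.2  61. ] [504.4 248.6  59. ] tri (array([506.22523609, 255.41761521,  53.55102031]), np.float64(1.2492502630833142))
top [263.1 218.9] [258 214  12  11  99] side [258.2 202.5] [253 197  12  12 117]
  plane61 [517.5  84.9  61. ] [517.8  78.8  59. ] tri (array([519.80309294,  85.27572663,  52.61380139]), np.float64(1.870914523841356))
top [315.  208.1] [310 203  11  11  98] side [301.9 234.6] [296 228  13  14 140]
  plane61 [552.2 -72.3  61. ] [551.3 -78.   59. ] tri (array([554.3042753 , -72.76315988,  52.33213469]), np.float64(0.903177361344745))
top [372.4 223.9] [367 219  12  11 104] side [328.5 294.9] [321 287  15  17 197]
  plane61 [ 504.9 -246.1   61. ] [ 504.4 -252.3   59. ] tri (array([ 507.24926009, -247.84817288,   50.98435723]), np.float64(1.4198801305333413))
```

View pics/crop0.png

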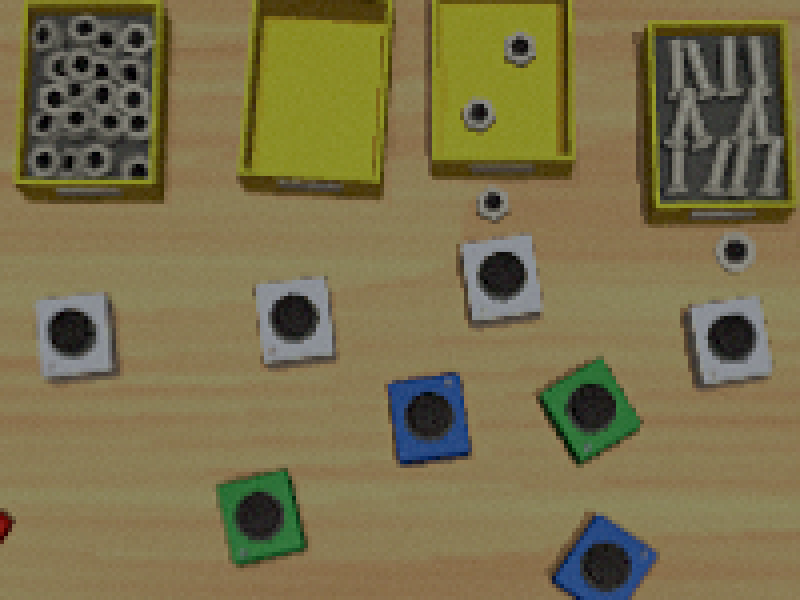

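View pics/crop1.png

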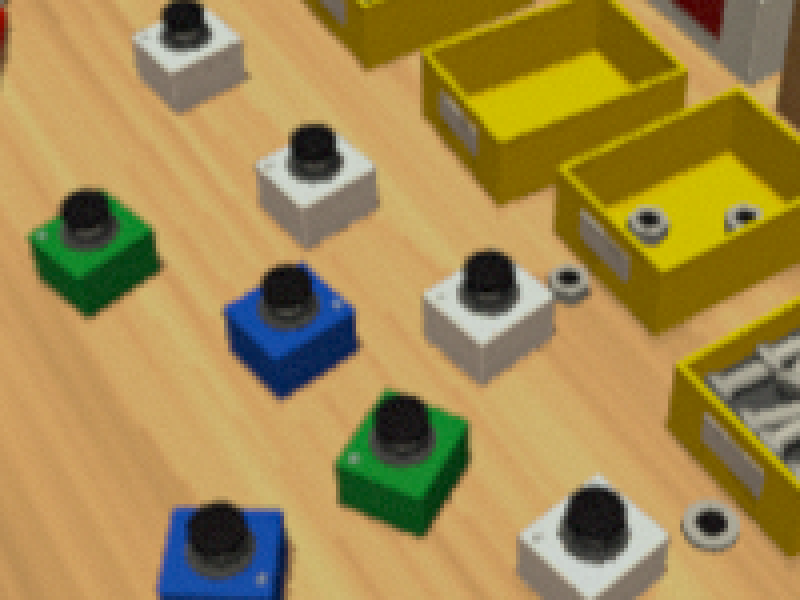

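Request:
servo_tool([
  [[0, 0, 0, -21.2, -12, 0, 0], [0, 0, 0, -21.2, -12, 0, 0], [0, 0, 0, -21.2, -12, 0, 0], [0, 0, 0, -21.2, -12, 0, 0], [0, 0, 0, -21.2, -12, 0, 0], [0, 0, 0, -21.2, -12, 0, 0], [0, 0, 0, -21.2, -12, 0, 0], [0, 0, 0, -21.2, -12, 0, 0], [0, 0, 0, -21.2, -12, 0, 0], [0, 0, 0, -21.2, -12, 0, 0]],
])

```text
t: 0.98
ee_pos: [383.2, 287.5, 231.2]
orientation: [-3.141, -0.0, 2.675]
wrist_force: [-0.1, 0.3, -0.1]
opening: -0.002
```

Request:
servo_tool([
  [[0, 0, 0, -21.2, -12, 0, 0], [0, 0, 0, -21.2, -12, 0, 0], [0, 0, 0, -21.2, -12, 0, 0], [0, 0, 0, -21.2, -12, 0, 0], [0, 0, 0, -21.2, -12, 0, 0], [0, 0, 0, -21.2, -12, 0, 0], [0, 0, 0, -21.2, -12, 0, 0], [0, 0, 0, -21.2, -12, 0, 0], [0, 0, 0, -21.2, -12, 0, 0], [0, 0, 0, 0, 0, 0, 0]],
])

```text
t: 1.82
ee_pos: [506.4, 103.3, 230.8]
orientation: [-3.141, 0.0, 2.672]
wrist_force: [-0.2, 0.2, 0.1]
opening: -0.0
```

Run:
```python
from rig import manip,camera,camera_info
import cv2
s=manip.state();print(s['t'],s['ee_pos'],s['orientation'],s['wrist_force'],s['opening'])
from h import *
ci=camera_info('wrist')
im=camera('wrist')[:,:,::-1]
cv2.imwrite("pics/wrist1.png",im)
c=ci
for X in ((517,85,65),(551.5,-72,65),(517,85,42)):
    p=np.array(c['R'])@X+c['t'];u=p[:2]/p[2];u=u*(1+c['k1']*(u@u));print(u*c['fx']+[c['cx'],c['cy']])
```

```text
1.8167 [506.44441547 103.29989872 230.79544307] [-3.14079785e+00  4.17035949e-04  2.67150839e+00] [-0.18632933  0.17887448  0.07682537] -0.0004677118161390986
[272.41087767 208.54966707]
[150.51092513 305.53930872]
[273.20613161 202.45840153]
```

View pics/wrist1.png

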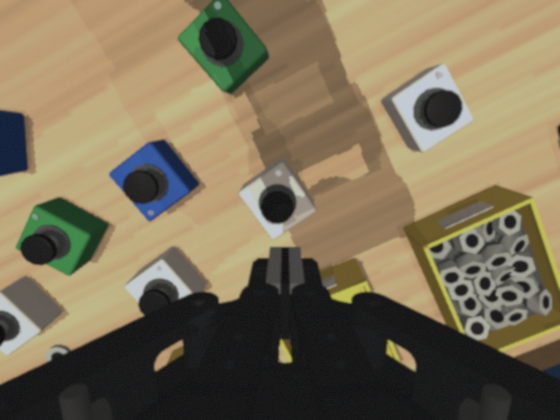

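Run:
```python
from h import *
from rig import manip
ci=camera_info('wrist')
im=cv2.imread('pics/wrist1.png')
for g in((277,204),(157,300)):
    x,y=g;m=(im[y-30:y+30,x-30:x+30].max(2)<38).astype(np.uint8)
    n,l,st,c=cv2.connectedComponentsWithStats(m)
    k=l[30,30];cc=c[k]+[x-30,y-30];print(cc,st[k],plane('wrist',cc,65,ci))
# tip pixel expected
c=ci;p=np.array(c['R'])@manip.state()['ee_pos']+c['t'];u=p[:2]/p[2];print('tip px',u*c['fx']+[c['cx'],c['cy']])
```

```text
[277.05657895 205.86447368] [ 15  17  31  31 760] [515.38126487  91.76666468  65.        ]
[160.99519231 312.74519231] [   0   19   60   41 1664] [562.06716649 -65.14990395  65.        ]
tip px [284.82311462 267.8279309 ]
```

Run:
```python
from h import *
s=cv2.imread('pics/side0.png');t=cv2.imread('pics/top0.png')
print(plane('side',(258.5,198.8),65),plane('side',(302.3,230),65))
print(plane('top',(263.1,218.9),65),plane('top',(315,208.1),65))
a=cv2.resize(s[180:225,230:290],(800,600),interpolation=cv2.INTER_NEAREST);a=cv2.convertScaleAbs(a,alpha=2,beta=10);cv2.imwrite('pics/s_e.png',a)
```

```text
[522.35169161  84.8511564   65.        ] [557.39388201 -70.53146655  65.        ]
[516.89286307  84.46389541  65.        ] [551.50344542 -72.15754427  65.        ]
```

View pics/s_e.png

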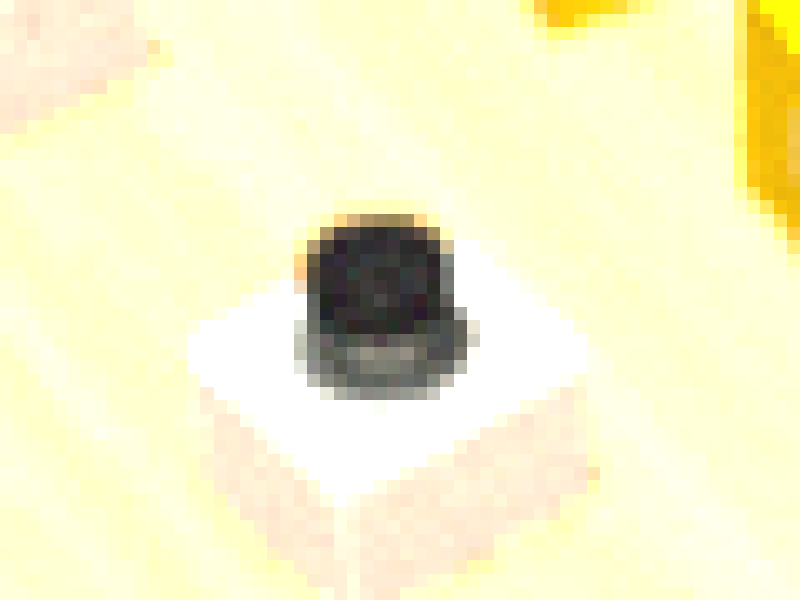

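Request:
servo_tool([
  [[0, 0, 0, -8.8, -5.5, 0, 0], [0, 0, 0, -8.8, -5.5, 0, 0], [0, 0, 0, 0, 0, 25, 0], [0, 0, 0, 0, 0, 25, 0], [0, 0, 0, 0, 0, 25, 0], [0, 0, 0, 0, 0, 25, 0], [0, 0, 0, 0, 0, 25, 0], [0, 0, 0, 0, 0, 20, 0], [0, 0, 0, 0, 0, 0, 0]],
])

```text
t: 2.62
ee_pos: [513.6, 88.6, 83.1]
orientation: [-3.139, -0.006, 2.675]
wrist_force: [-0.7, -0.9, -0.2]
opening: 0.002
```

Run:
```python
from rig import manip,camera,camera_info
from h import *
s=manip.state();print(s['t'],s['ee_pos'],s['wrist_force'])
ci=camera_info('wrist')
W=camera('wrist')[:,:,::-1];S=camera('side')[:,:,::-1];T=camera('top')[:,:,::-1]
cv2.imwrite('pics/w2.png',W);cv2.imwrite('pics/side2.png',S);cv2.imwrite('pics/top2.png',T)
a=cv2.resize(S[150:240,200:320],(800,600),interpolation=cv2.INTER_NEAREST);cv2.imwrite('pics/s2c.png',cv2.convertScaleAbs(a,alpha=2,beta=20))
for n in('side','top','wrist'):
    c=ci if n=='wrist' else camera_info(n);p=np.array(c['R'])@s['ee_pos']+c['t'];u=p[:2]/p[2];u=u*(1+c['k1']*(u@u));print(n,u*c['fx']+[c['cx'],c['cy']])
```

```text
2.6167 [513.55323941  88.61526312  83.06329866] [-0.65264587 -0.92845035 -0.21576122]
side [254.3484457  194.00380959]
top [261.25253283 218.96020787]
wrist [284.78160295 267.81975316]
```

View pics/s2c.png

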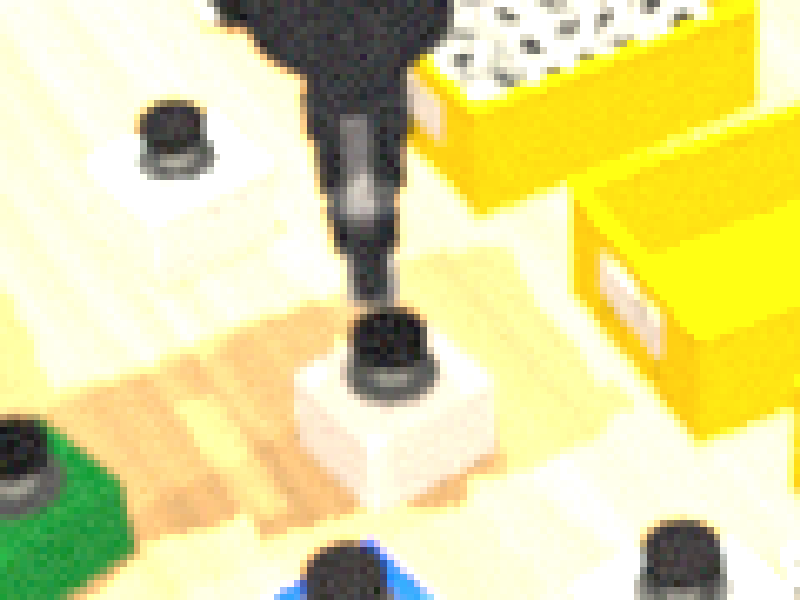

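View pics/w2.png

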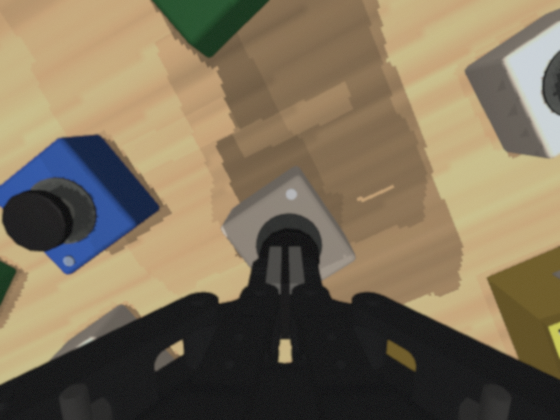

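View pics/top2.png

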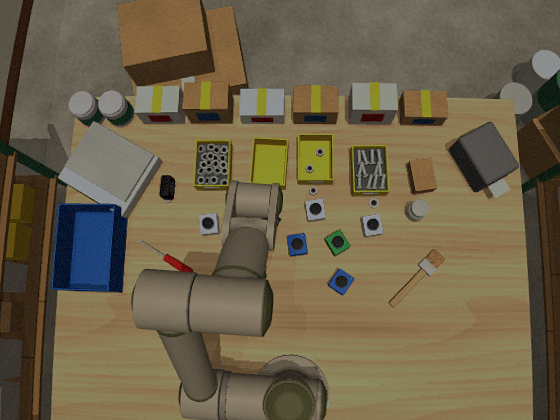

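Run:
```python
from rig import manip
from h import *
s=manip.state();print(s['t'],s['ee_pos'],s['orientation'])
def pr(n,X):
    c=camera_info(n);p=np.array(c['R'])@X+c['t'];u=p[:2]/p[2];u=u*(1+c['k1']*(u@u));return u*c['fx']+[c['cx'],c['cy']]
for X in((517,85.5,45),(517,85.5,65),(522,84.,65),(515,91,65)):print(X,pr('wrist',X),pr('side',X),pr('top',X))
print('tip',pr('side',s['ee_pos']),pr('side',s['ee_pos']-[0,0,18]))
a=cv2.imread('pics/w2.png')[180:300,200:360];cv2.imwrite('pics/w2c.png',cv2.convertScaleAbs(cv2.resize(a,(800,600)),alpha=3,beta=0))
```

```text
2.7667 [516.06752879  88.53202368  87.43912236] [3.14098533e+00 1.49970964e-03 2.67520406e+00]
(517, 85.5, 45) [280.68475253 239.39765778] [257.09811009 205.02130339] [263.23170001 219.97413669]
(517, 85.5, 65) [280.30610053 253.01835917] [256.57955551 199.40192546] [262.7585212  218.86188186]
(522, 84.0, 65) [282.07379425 262.1570409 ] [258.53831461 199.03287691] [263.29116836 217.23644753]
(515, 91, 65) [288.05907915 245.33746521] [254.90314101 198.48940408] [260.9264991  219.49750444]
tip [255.10198288 192.39482972] [255.59241431 197.60786785]
```

View pics/w2c.png

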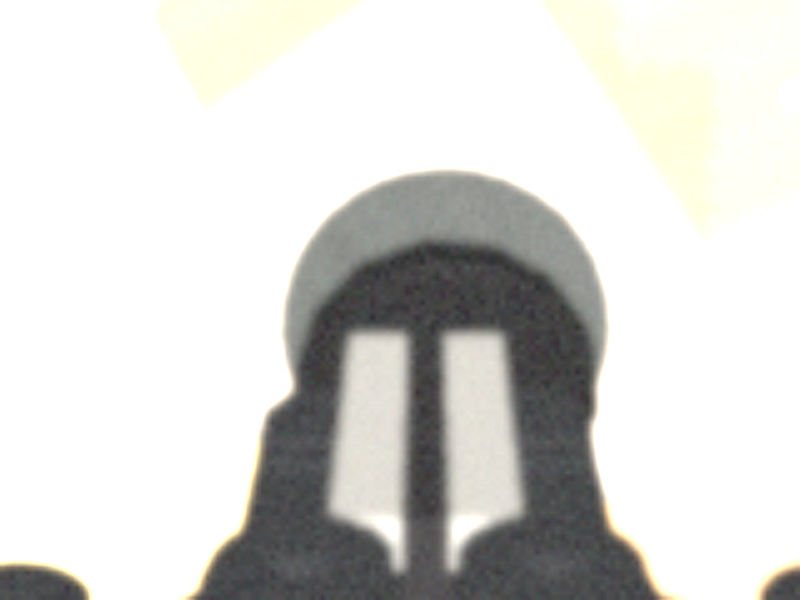

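Run:
```python
from rig import manip,camera
from h import *
s=manip.state();ci=camera_info('wrist');W=camera('wrist')[:,:,::-1];S=camera('side')[:,:,::-1];print(s['t'],s['ee_pos'],s['wrist_force'])
a=W[180:300,200:360];cv2.imwrite('pics/w3c.png',cv2.convertScaleAbs(cv2.resize(a,(800,600)),alpha=3,beta=0))
a=cv2.resize(S[150:240,200:320],(800,600),interpolation=cv2.INTER_NEAREST);cv2.imwrite('pics/s3c.png',cv2.convertScaleAbs(a,alpha=2,beta=20))
for px in((289,254),(289,257),(289,260)):print(px,plane('wrist',px,65,ci))
```

```text
2.7667 [516.06752879  88.53202368  87.43912236] [0.47980788 0.03353828 0.41974502]
(289, 254) [519.52207209  89.28579044  65.        ]
(289, 257) [521.02675001  88.53486955  65.        ]
(289, 260) [522.53883834  87.7802471   65.        ]
```

View pics/w3c.png

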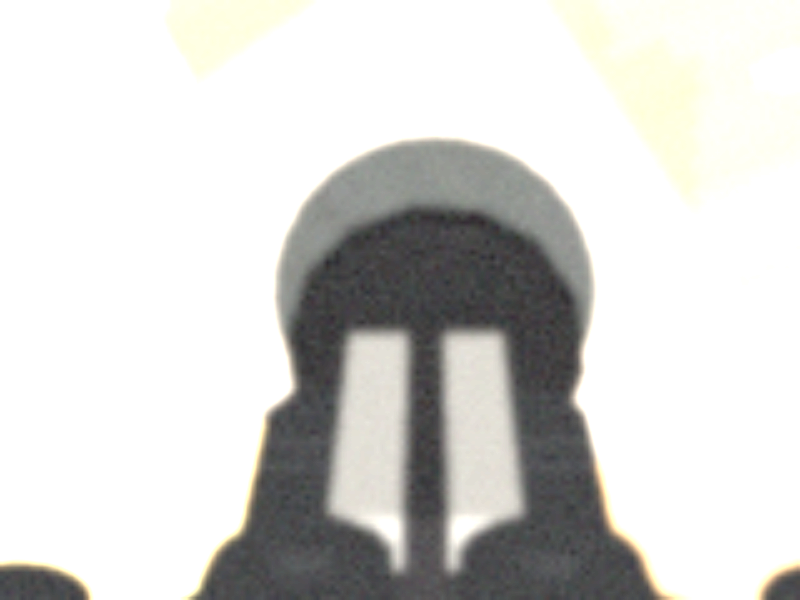

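View pics/s3c.png

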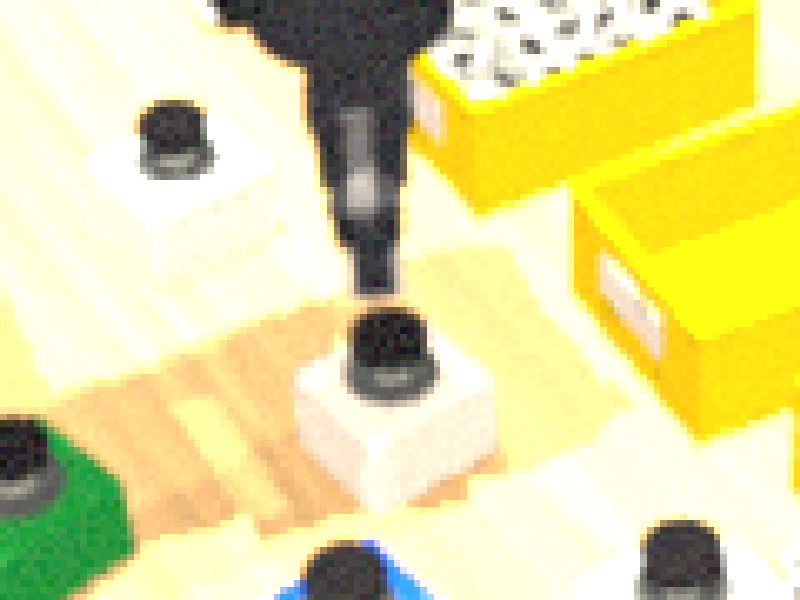

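Request:
servo_tool([
  [[0, 0, 0, -2, 0, 5, 0], [0, 0, 0, 0, 0, 5, 0], [0, 0, 0, 0, 0, 5, 0], [0, 0, 0, 0, 0, 3, 0], [0, 0, 0, 0, 0, 2, 0], [0, 0, 0, 0, 0, 2, 0], [0, 0, 0, 0, 0, 2, 0], [0, 0, 0, 0, 0, 0, 0], [0, 0, 0, 0, 0, 0, 0]],
])

```text
t: 3.62
ee_pos: [517.1, 87.6, 62.3]
orientation: [-3.142, -0.0, 2.675]
wrist_force: [-0.6, -0.7, 1.2]
opening: 0.001
```

Request:
servo_tool([
  [[0, 0, 0, 0, 0, 1.5, 0], [0, 0, 0, 0, 0, 1.5, 0], [0, 0, 0, 0, 0, 1.5, 0], [0, 0, 0, 0, 0, 0, 0], [0, 0, 0, 0, 0, 0, 0], [0, 0, 0, 0, 0, 0, 0]],
])

```text
t: 4.12
ee_pos: [517.2, 87.6, 57.8]
orientation: [3.142, 0.0, 2.675]
wrist_force: [0.3, 0.5, 1.5]
opening: 0.001
```

Request:
servo_tool([
  [[0, 0, 0, 0, 0, 1, 0], [0, 0, 0, 0, 0, 1, 0], [0, 0, 0, 0, 0, 0, 0], [0, 0, 0, 0, 0, 0, 0], [0, 0, 0, 0, 0, 0, 0]],
])

```text
t: 4.53
ee_pos: [517.3, 87.6, 55.9]
orientation: [3.141, 0.0, 2.675]
wrist_force: [0.4, 0.1, 4.1]
opening: 0.0
```

Request:
servo_tool([
  [[0, 0, 0, 0, 0, 1, 0], [0, 0, 0, 0, 0, 0, 0], [0, 0, 0, 0, 0, 0, 0], [0, 0, 0, 0, 0, 0, 0]],
])

```text
t: 4.87
ee_pos: [517.3, 87.6, 55.0]
orientation: [3.141, 0.0, 2.675]
wrist_force: [-1.4, 0.0, 6.4]
opening: 0.002
```

Force rose by 2.3 N over the last mm with the tip at 55, so the button is at its stop. Next I lift and cross to the two-nut box.

Request:
servo_tool([
  [[0, 0, 0, 0, 0, -3, 0], [0, 0, 0, 0, 0, -7, 0], [0, 0, 0, 0, 0, -15, 0], [0, 0, 0, 0, 0, -20, 0], [0, 0, 0, 0, 0, -20, 0], [0, 0, 0, 0, 0, 0, 0]],
])

```text
t: 5.37
ee_pos: [518.7, 87.6, 123.4]
orientation: [3.139, 0.006, 2.675]
wrist_force: [0.6, 0.6, 0.1]
opening: 0.003
```

Request:
servo_tool([
  [[0, 0, 0, -12.8, -15.7, 0, 0], [0, 0, 0, -12.8, -15.7, 0, 0], [0, 0, 0, -12.8, -15.7, 0, 0], [0, 0, 0, -12.8, -15.7, 0, 0], [0, 0, 0, -12.8, -15.7, 0, 0], [0, 0, 0, -12.8, -15.7, 0, 0], [0, 0, 0, -12.8, -15.7, 0, 0], [0, 0, 0, -12.8, -15.7, 0, 0], [0, 0, 0, 0, 0, 0, 0], [0, 0, 0, 0, 0, 0, 0]],
])

```text
t: 6.2
ee_pos: [551.8, -71.2, 119.4]
orientation: [-3.142, -0.001, 2.673]
wrist_force: [0.0, -0.0, 0.6]
opening: -0.004
```

Request:
servo_tool([
  [[0, 0, 0, 0, 0, 15, 0], [0, 0, 0, 0, 0, 15, 0], [0, 0, 0, 0, 0, 0, 0], [0, 0, 0, 0, 0, 0, 0], [0, 0, 0, 0, 0, 0, 0]],
])

```text
t: 6.62
ee_pos: [552.3, -70.1, 90.5]
orientation: [3.141, 0.001, 2.676]
wrist_force: [-0.2, -0.5, -0.2]
opening: 0.003
```

Run:
```python
from rig import manip,camera
from h import *
s=manip.state();ci=camera_info('wrist');W=camera('wrist')[:,:,::-1];S=camera('side')[:,:,::-1];print(s['t'],s['ee_pos'],s['wrist_force'])
a=W[180:300,200:360];cv2.imwrite('pics/w4c.png',cv2.convertScaleAbs(cv2.resize(a,(800,600)),alpha=3,beta=0))
a=cv2.resize(S[175:265,240:360],(800,600),interpolation=cv2.INTER_NEAREST);cv2.imwrite('pics/s4c.png',cv2.convertScaleAbs(a,alpha=2,beta=20))
for px in((287,250),):print(px,plane('wrist',px,65,ci))
```

```text
6.6167 [552.25407838 -70.09149698  90.50440752] [-0.16234763 -0.49935381 -0.19994066]
(287, 250) [554.40781837 -69.8345523   65.        ]
```

View pics/w4c.png

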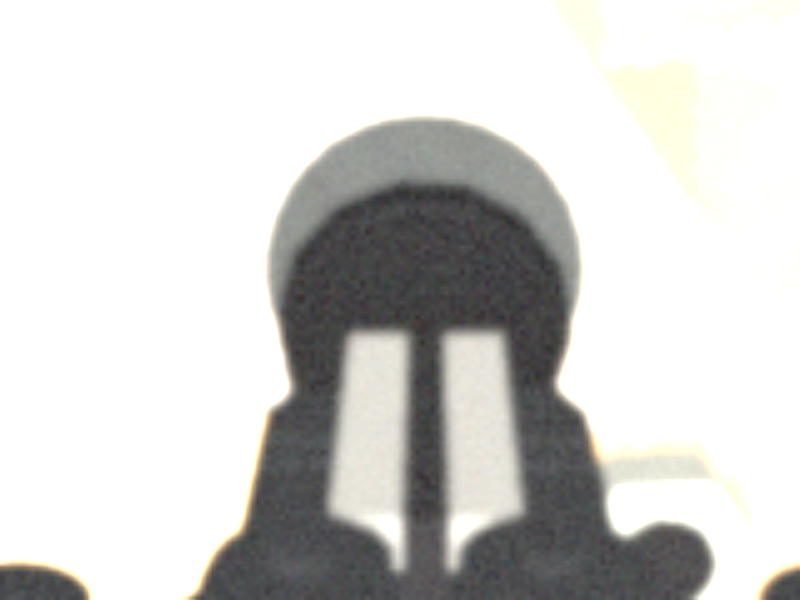

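View pics/s4c.png

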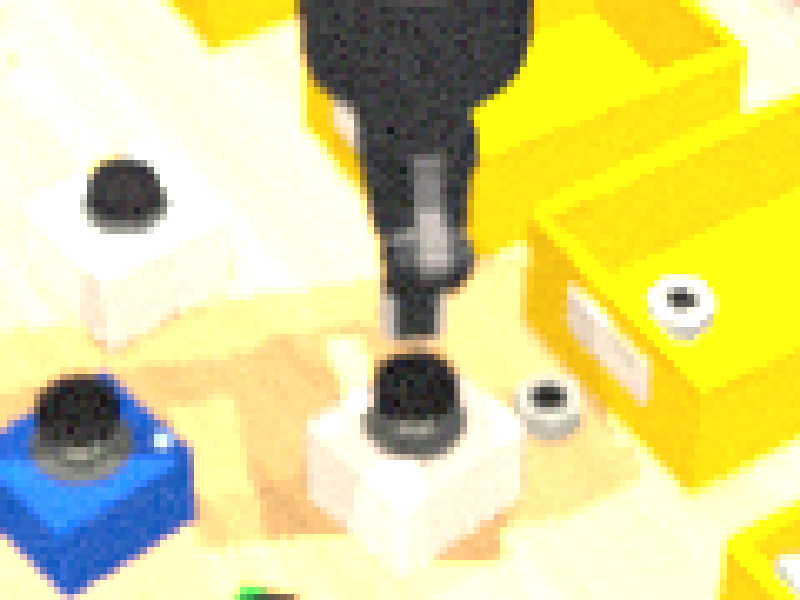

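The side view shows the empty bin's button sunk onto its collar, with the tip centred over the two-nut button. Pressing now.

Request:
servo_tool([
  [[0, 0, 0, 0, 0, 6, 0], [0, 0, 0, 0, 0, 6, 0], [0, 0, 0, 0, 0, 5, 0], [0, 0, 0, 0, 0, 4, 0], [0, 0, 0, 0, 0, 2, 0], [0, 0, 0, 0, 0, 2, 0], [0, 0, 0, 0, 0, 2, 0], [0, 0, 0, 0, 0, 2, 0], [0, 0, 0, 0, 0, 2, 0], [0, 0, 0, 0, 0, 0, 0]],
])

```text
t: 7.55
ee_pos: [552.0, -70.6, 58.6]
orientation: [-3.142, -0.0, 2.675]
wrist_force: [-1.4, 0.9, 1.4]
opening: -0.001
```

Request:
servo_tool([
  [[0, 0, 0, 0, 0, 1.5, 0], [0, 0, 0, 0, 0, 1.5, 0], [0, 0, 0, 0, 0, 1.5, 0], [0, 0, 0, 0, 0, 0, 0], [0, 0, 0, 0, 0, 0, 0], [0, 0, 0, 0, 0, 0, 0]],
])

```text
t: 8.05
ee_pos: [552.2, -70.7, 54.7]
orientation: [3.142, 0.001, 2.675]
wrist_force: [-1.8, 1.5, 7.3]
opening: 0.001
```

Force is 7.3 N at z = 54.7, so this one has reached its stop too. Withdrawing.

Request:
servo_tool([
  [[0, 0, 0, 0, 0, -3, 0], [0, 0, 0, 0, 0, -7, 0], [0, 0, 0, 0, 0, -20, 0], [0, 0, 0, 0, 0, -25, 0], [0, 0, 0, 0, 0, -25, 0], [0, 0, 0, 0, 0, -25, 0], [0, 0, 0, 0, 0, -25, 0], [0, 0, 0, 0, 0, -20, 0], [0, 0, 0, 0, 0, 0, 0]],
])

```text
t: 8.8
ee_pos: [553.6, -71.1, 208.8]
orientation: [3.141, 0.008, 2.675]
wrist_force: [-0.0, -0.4, 0.0]
opening: -0.003
```

Request:
servo_tool([
  [[0, 0, 0, 20, 20, 0, 0], [0, 0, 0, 20, 20, 0, 0], [0, 0, 0, 20, 20, 0, 0], [0, 0, 0, 20, 20, 0, 0], [0, 0, 0, 20, 20, 0, 0], [0, 0, 0, 20, 20, 0, 0], [0, 0, 0, 20, 20, 0, 0], [0, 0, 0, 20, 20, 0, 0], [0, 0, 0, 20, 20, 0, 0], [0, 0, 0, 20, 20, 0, 0]],
])

```text
t: 9.63
ee_pos: [462.7, 199.2, 204.0]
orientation: [-3.141, -0.0, 2.675]
wrist_force: [0.6, -0.3, -0.1]
opening: -0.001
```

Request:
servo_tool([
  [[0, 0, 0, 15, 15, 0, 0], [0, 0, 0, 15, 15, 0, 0], [0, 0, 0, 15, 15, 0, 0], [0, 0, 0, 0, 0, 0, 0], [0, 0, 0, 0, 0, 0, 0], [0, 0, 0, 0, 0, 0, 0]],
])

```text
t: 10.13
ee_pos: [443.6, 258.0, 204.1]
orientation: [-3.141, -0.0, 2.675]
wrist_force: [0.2, 0.6, -0.2]
opening: 0.0
```

Run:
```python
from rig import manip,camera
from h import *
s=manip.state();S=camera('side')[:,:,::-1];T=camera('top')[:,:,::-1];print(s['t'],s['ee_pos'],s['wrist_force'])
cv2.imwrite('pics/s5.png',S);cv2.imwrite('pics/t5.png',T)
a=cv2.resize(S[150:330,190:430],(800,600));cv2.imwrite('pics/s5c.png',cv2.convertScaleAbs(a,alpha=1.6,beta=20))
t0=cv2.imread('pics/top0.png');G=[(208,224),(263,219),(315,209),(372,225)]
for g in G:
  r=[]
  for im in(t0,T):
    x,y=g;m=(im[y-18:y+18,x-18:x+18].min(2)>95).astype(np.uint8);n,l,st,c=cv2.connectedComponentsWithStats(m)
    k=1+st[1:,4].argmax();r.append((c[k]+[x-18,y-18]).round(1))
  print(r)
```

```text
10.1333 [443.64074892 257.96705615 204.06350368] [ 0.23744455  0.61238152 -0.2224506 ]
[array([207.8, 223.2]), array([194.1, 226. ])]
[array([263.1, 219.1]), array([263.1, 219. ])]
[array([315. , 208.9]), array([314.9, 208.9])]
[array([372.4, 224.2]), array([372.4, 224.2])]
```

View pics/s5c.png

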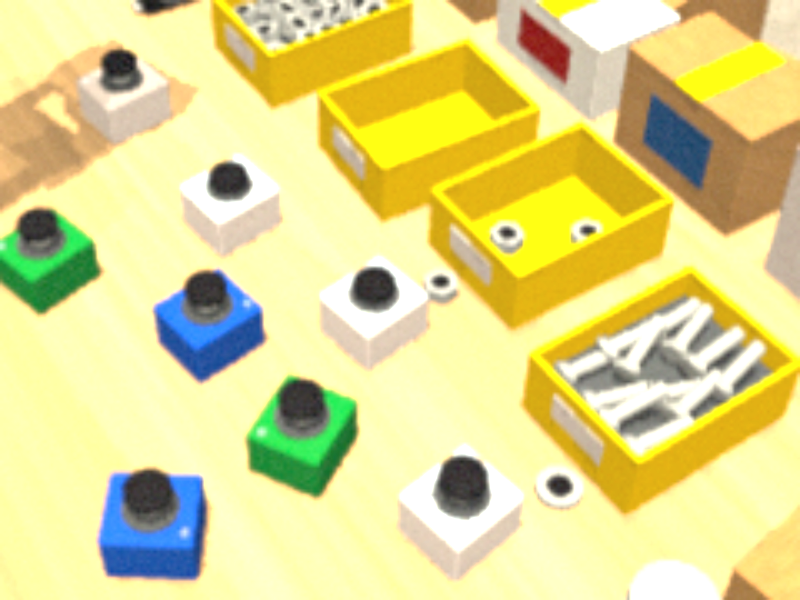

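View pics/t5.png

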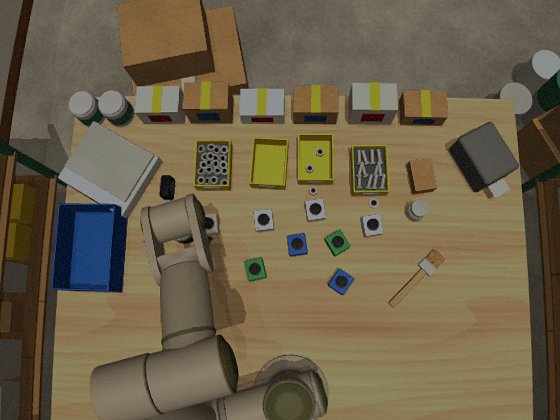

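The side view shows the empty and two-nut buttons down on their collars and the nuts and bolts buttons still up. In the top view the three uncovered boxes have not shifted. The nuts box is partly hidden by the arm there, but stands undisturbed in the side view.

```bash
python3 -c "
from rig import workorder
print(workorder.job_done())"
```

```text
the job is handed in; nothing more can be done
None
```

I pressed the empty bin's call button and then the two-nut bin's, both with shut fingertips. I then lifted clear and handed the job in at about 10 s; no verdict was reported.

**Presses:** each button reached its stop. The wrist force was 6.4 N with the tip at 55.0 mm on the empty bin's button, and 7.3 N at 54.7 mm on the two-nut bin's.

**Last pictures:**
- Both pressed buttons sit down on their collars, and the nuts and bolts buttons are still up.
- In the top view, the call boxes of the empty, two-nut and bolts bins moved no more than 0.1 px.
- I saw no change in the loose things on the table that were in view. The arm covered the screwdriver in the last top view and the last side crop left out that part of the table, so I did not check it at the end; the tool only passed over that area at z of about 204 mm or more.
- The arm ended at z ≈ 204 mm with wrist force near zero.

**Checks that disagreed or failed:**
- The cameras differed by up to about 7 mm on where the buttons were. I settled it by comparing the tip with the button from close up.
- The top-view shift check on the nuts bin's call box failed because the arm was covering it. The side view shows that box standing, with its button up.

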